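# Close and clip the gasketed sample box

## Task

Press the loosely set blue lid of the sample box fully home first, then fold down all four clip flaps around its rim so that each one snaps shut and stays flat against the wall. Go gently, with no more than a firm thumb push (never above 30 N on the box, lid or flaps), and leave the beaker, bottle and tube rack where they stand.

Things in the scene. Friction and masses are not known exactly. Their poses are not given: they have to be found in the camera images.
- box: Black rubber mat, 190 (x) x 220 (y) x 2 mm, fixed; origin: its centre, on the bench; z up. On it, held fast and square to it, stands a clear box, 120 (x) x 150 (y) mm outside, with vials inside. Only the mat is measured: the box's centre is up to 6 mm off the mat's in x and in y, and it stands 0 to 4 mm higher than the heights given here, so find its faces by touch or by eye.
- lid (a joint): Height (m) of the flat blue lid, 128 x 158 x 10 mm, above fully home, where it stops hard. Home, its top is 86 mm above the bench (plus the 0 to 4 mm), at the start 5 to 9 mm higher. It moves straight up and down only, without tilting; a tight gasket holds it: it starts to move at 3 to 6 N and stays where it is left.
- flap_near (a joint): Angle (rad) of the clip flap on the 150 mm side at -x of the mat frame (towards the robot): 0 closed, 1.57 straight out, more leans up. All four alike: blue, 50 mm wide, 4 mm thick, hinged on the lid's edge at mid-side, hinge level, 6 mm outside the box wall, 6 mm below the lid's top; free edge 36 mm from the hinge. Closed it hangs upright, outer face 13 mm off the wall.
- flap_far (a joint): Angle (rad) of the clip flap on the 150 mm side at +x of the mat frame: 0 closed, 1.57 straight out, more leans up. A weak spring holds each flap out and reopens it unless its hook, 27 mm from the hinge, has snapped under a bead on the box wall in the last 4 mm of travel; then it stops hard. If the lid is not home the hook misses the bead.
- flap_left (a joint): Angle (rad) of the clip flap on the 120 mm end at +y of the mat frame: 0 closed, 1.57 straight out, more leans up. Snapping takes about 5 to 8 N straight to the wall, 25 mm below the hinge; friction of the finger adds up to as much again if the finger slides up the flap, and helps if it moves in and slightly down.
- flap_right (a joint): Angle (rad) of the clip flap on the 120 mm end at -y of the mat frame: 0 closed, 1.57 straight out, more leans up. Flaps start at 1.15 to 1.9 rad; all can be pushed down from above near the free edge, then in towards the wall; pushing down within about 10 mm of the hinge jams.
- beaker_rim (a point): Empty glass beaker, 66 mm across, 85 mm high, loose; centre of its mouth. Bystander.
- bottle: Amber bottle with blue cap, 60 mm across, 110 mm high, loose; origin at the centre of its underside. Bystander.
- rack: White tube rack with blue capped tubes, 60 x 90 x 86 mm high, loose; origin at the centre of its underside. Bystander.

How it is judged:
By the outcome, as a careful person would: the job done as asked, in the order asked, and still so for the second after the job is handed in, with the robot touching nothing.
It also fails if it takes over 54 s, if anything falls off the work surface, if the arm or the gripper's body presses on something with over 40 N, if the wrist force passes 120 N, or if a joint passes its speed limit or range.

## Robot

A 7-joint arm with a two-finger parallel gripper is mounted at the origin on the work surface. World frame = base frame: x ahead of the robot, y to its left, z up, the work surface at z = 0. Lengths are in m, angles in rad, forces in N, time in s.
With the tool pointing down it reaches from about 0.375 to 0.925 m from the base axis. Payload 3.1 kg.
Tool frame: the origin (TCP) lies between the finger pads; the fingertips stand 19 mm ahead of it and the grasp point (between the pads) is the TCP; z points along the fingers, y is the line along which they close (so a half turn about z gives the same grasp; the last joint's range is limited). The gripper opens to 85 mm and grips with 20 to 120 N. Pads are 22 mm wide; open, the fingers measure 114 mm over their backs; the gripper's body (76 mm by 85 mm) begins 54 mm behind the grasp point. The pads swing forward as they close: fully open they stand 13 mm farther back than shut.
Start: joints at [-1.324, 0.383, 0.044, 1.598, -0.018, 1.161, -0.05], TCP at [0.22, 0.612, 0.25] pointing down, gripper open.
Joint ranges: [-2.61, 2.61], [-0.41, 2.15], [-1.48, 1.57], [0, 2.5], [-1.57, 4.71], [0.05, 1.97], [-2.85, 2.85]. Speed limits (rad/s): [2.79, 2.79, 3.14, 3.14, 3.14, 3.14, 3.14].

## Interface

Orientations are given as a 3x3 rotation matrix whose columns are the frame's x, y, z axes.
In Python, from plant import manip, viewer, workorder gives the robot as it stands. The module is installed in compiled form; this text tells all that it offers.
- The arm moves only by the tool jog_arm, never from a script. Its argument "increments" is a list of rows, each an object with "grip": the closure in counts, from 0 (fully open) to 255 (shut); "translation": the shift along the tool's x, y, z scaled (see below), a list of three; "spin": the turn about the tool's z scaled (see below). A call has exactly 8 rows; each row is the pose to reach, as a shift and turn from the pose commanded when the call began, along the tool's axes at that moment; what a row does not reach only later rows make up. The controller multiplies each number of a shift by 0.25 m and each number of a turn by 90 degrees. A row lasts 1/12 s, in which the tool goes at most 41.7 mm and 7.16 degrees, less where a joint would pass 70% of its speed; a pose out of reach is approached as far as the arm can. A call with a number of a shift or a turn outside -1 to 1 is refused whole. A call with a gripper value outside its range is refused whole. The fingers move at their own pace and stop on an object; "grip_force" is the grip in N (left out, the last holds). Time passes only in rows, so rows that repeat a pose let the fingers close, or fill a call up. It gives the time, the measured TCP pose, the force, the opening and the grip force at its end, in the units of the state.
- manip.state(): the state, without advancing time (a new reading comes with each control period).
- viewer.grab_frame(name): name is "scene" or "top"; returns (picture, depth): 400x640x3 uint8, red, green, blue; 400x640 float32, m along the optical axis (not along the pixel's ray), 0 where there is no reading.
- viewer.camera_params(name): a dict with "K" (3x3 intrinsics, pixels), "origin" and "orientation" of the camera in the world. Camera axes: x right, y down, z forward; pixel columns grow to the right and rows downward; lengths in m; the calibration is good to about 2 mm. A picture is of the moment at which its call begins. camera_params takes no time and is no camera call.
- workorder.close_job(): hands the job in; it is judged then, once.
Trained networks look in the newest picture that a camera, given by its name, has taken for a name from the list of things; names that differ only in an ending like _2 or _b are one class to them, and where a whole thing is asked for, a point or a joint stands for the part that bears it (a point fixed in the world has none). Each returns a list of dicts, best first, with "confidence" (0 to 1); they miss things now and then, are a little off and sometimes report something else, mostly with a low value. They report only what shows in the picture. A call takes as long as a camera call.
- viewer.find_in(camera, name): "bbox" ([left, top, right, bottom] in pixels, round what is visible of it).
- viewer.regions_of(camera, name): "mask" (400x640 bool, what is visible of it) and "bbox" ([left, top, right, bottom] in pixels, round what is visible of it).
- viewer.tip_of(camera, name): "uv" ([column, row] in pixels: a listed point, or the origin of a listed thing).
The state is a dict: "clock": time; "joints": joint angles; "joint_velocities": joint speeds; "joint_efforts": joint torques, N m; "ee_pos": TCP position; "tcp_rot": TCP orientation; "force": force on the tool from outside, world axes, zero at the start; "ft_torque": the same for the moment, N m; "gripper_width": finger opening in m; "gripper_force": force on a finger pad.
Only numpy, scipy, OpenCV 4.12 (cv2) and the standard library are available. Lean on these libraries where they do the work, as an engineer would, in place of code of your own. Each camera call takes 0.05 s, during which the arm holds its last target. There are 200 camera calls.

## Working session

There is one attempt and no reset: what is moved stays moved. The work goes in short steps, Python scripts to look and compute and a tool call to move; the robot and the scene stay as the last step left them, time stands still between calls to the robot, and variables do not carry over. Pictures are saved under pics/ and viewed, at most 10 in all, crops included, and the job is handed in when it is done.

Besides the shell and the picture viewer there is one more tool, called after "Request:" by a JSON object that holds its "op" and its "data", one argument or row to a line. jog_arm: Moves the arm, as the interface text tells. Its arguments: {"type":"object","properties":{"increments":{"type":"array","items":{"type":"object","properties":{"grip":{"type":"number"},"translation":{"type":"array","items":{"type":"number","minimum":-1,"maximum":1}},"spin":{"type":"number","minimum":-1,"maximum":1}}}},"grip_force":{"type":"number"}},"required":["increments"]}

```bash
mkdir -p pics; cat > h.py <<'E'
import numpy as np, cv2
from plant import manip, viewer, workorder
def world(name, depth, uv):
    p=viewer.camera_params(name); K=np.array(p["K"]); R=np.array(p["orientation"]); o=np.array(p["origin"])
    uv=np.atleast_2d(uv).astype(int); d=depth[uv[:,1],uv[:,0]]
    r=np.c_[(uv[:,0]+.5-K[0,2])/K[0,0],(uv[:,1]+.5-K[1,2])/K[1,1],np.ones(len(uv))]
    return (r*d[:,None])@R.T+o
def cloud(name, depth):
    v,u=np.mgrid[:400,:640]; P=world(name,depth,np.c_[u.ravel(),v.ravel()]).reshape(400,640,3)
    P[depth<=0]=np.nan
    return P
def st():
    s=manip.state(); print(s["clock"],np.round(s["ee_pos"],4),np.round(s["tcp_rot"],3).tolist(),np.round(s["force"],2),s["gripper_width"])
E
cat > a.py <<'E'
from h import *
st()
ims=[]
for c in("scene","top"):
    im,d=viewer.grab_frame(c); ims.append(im); np.savez(c+"0.npz",im=im,d=d); p=viewer.camera_params(c); print(c,np.round(p["origin"],3),np.round(p["orientation"],2).tolist(),np.round(p["K"],1).tolist())
    cv2.imwrite(f"pics/{c}0.png",im[:,:,::-1])
    for n in("box","lid","flap_near","flap_far","flap_left","flap_right","beaker_rim","bottle","rack"):
        r=viewer.regions_of(c,n)
        P=cloud(c,d)
        for q in r[:2]:
            m=q["mask"]; X=P[m]; X=X[~np.isnan(X[:,0])]
            print(n,round(q["confidence"],2),np.round(q["bbox"]).tolist(),np.round(np.percentile(X,[2,50,98],axis=0),3).tolist() if len(X) else 0)
st()
E
python3 a.py
```

```text
0.0 [0.2194 0.6109 0.2489] [[-0.941, 0.338, -0.001], [0.338, 0.941, -0.003], [-0.0, -0.003, -1.0]] [-0.47 -0.91 -1.39] 0.0852494932709648
scene [0.876 0.437 0.951] [[-0.83, 0.5, -0.25], [0.56, 0.73, -0.38], [-0.01, -0.46, -0.89]] [[403.7, 0.0, 315.9], [0.0, 403.7, 198.8], [0.0, 0.0, 1.0]]
box 0.74 [284.0, 147.0, 392.0, 251.0] [[0.453, -0.032, -0.0], [0.572, 0.085, 0.095], [0.655, 0.176, 0.1]]
box 0.47 [348.0, 151.0, 373.0, 163.0] [[0.418, -0.028, 0.0], [0.473, 0.033, 0.091], [0.497, 0.058, 0.099]]
lid 0.87 [298.0, 150.0, 388.0, 222.0] [[0.464, -0.031, 0.087], [0.553, 0.073, 0.097], [0.635, 0.164, 0.1]]
flap_near 0.76 [350.0, 151.0, 374.0, 163.0] [[0.418, -0.035, 0.0], [0.473, 0.033, 0.091], [0.497, 0.057, 0.099]]
flap_far 0.68 [312.0, 198.0, 338.0, 218.0] [[0.601, 0.073, 0.066], [0.626, 0.1, 0.098], [0.648, 0.125, 0.102]]
flap_left 0.61 [368.0, 190.0, 391.0, 213.0] [[0.483, 0.135, 0.013], [0.51, 0.157, 0.094], [0.534, 0.18, 0.099]]
flap_left 0.5 [302.0, 235.0, 349.0, 283.0] [[0.647, 0.138, 0.001], [0.692, 0.186, 0.051], [0.728, 0.228, 0.088]]
flap_right 0.51 [298.0, 155.0, 321.0, 176
[... 1222 characters left out ...]
101]]
flap_left 0.62 [256.0, 230.0, 280.0, 250.0] [[0.483, 0.129, 0.088], [0.507, 0.151, 0.094], [0.532, 0.171, 0.098]]
flap_right 0.58 [336.0, 196.0, 354.0, 219.0] [[0.562, -0.049, 0.09], [0.587, -0.03, 0.094], [0.611, -0.008, 0.099]]
beaker_rim 0.17 [260.0, 228.0, 282.0, 251.0] [[0.483, 0.129, 0.089], [0.507, 0.151, 0.094], [0.532, 0.171, 0.098]]
bottle 0.78 [387.0, 194.0, 411.0, 218.0] [[0.561, -0.198, 0.033], [0.582, -0.168, 0.08], [0.613, -0.147, 0.112]]
rack 0.63 [244.0, 155.0, 286.0, 193.0] [[0.643, 0.127, -0.0], [0.678, 0.172, 0.05], [0.719, 0.219, 0.088]]
1.0 [0.2197 0.6118 0.2503] [[-0.941, 0.338, -0.0], [0.338, 0.941, 0.0], [0.0, 0.0, -1.0]] [-0.7  -1.07  0.06] 0.08551283913588212
```

View pictures.

```bash
python3 - <<'E'
import numpy as np,cv2
a=np.load("scene0.npz")["im"][100:300,240:480]; b=np.load("top0.npz")["im"][130:290,230:430]
a=cv2.resize(a,(480,400),interpolation=3); b=cv2.resize(b,(500,400),interpolation=3)
cv2.imwrite("pics/m0.png",cv2.resize(np.hstack([a,b]),None,fx=.81,fy=.81)[:,:,::-1])
E
cat > fit.py <<'E'
from h import *
# mat fit & flaps
A=np.load("scene0.npz");B=np.load("top0.npz")
Ps=cloud("scene",A["d"]);Pt=cloud("top",B["d"])
for c,P,im in(("scene",Ps,A["im"]),("top",Pt,B["im"])):
    near=(np.hypot(P[...,0]-.548,P[...,1]-.062)<.16)
    hsv=cv2.cvtColor(im,cv2.COLOR_RGB2HSV)
    blue=(hsv[...,0]>95)&(hsv[...,0]<130)&(hsv[...,1]>90)
    mat=near&(abs(P[...,2])<.012)&(im.max(2)<70)
    X=P[mat][:,:2]; r=cv2.minAreaRect((X*1000).astype(np.float32)); print(c,"mat rect",r,len(X))
    L=P[near&blue&(P[...,2]>.07)]
    # best yaw from all
    top=L[:,2]; print("z hist",np.histogram(top,bins=np.arange(.07,.125,.003)))
    r=cv2.minAreaRect((L[:,:2]*1000).astype(np.float32)); print("blue rect",r)
E
python3 fit.py
```

```text
scene mat rect ((548.2420654296875, 62.53570556640625), (268.4395751953125, 309.7684326171875), 53.24739074707031) 2264
z hist (array([   1,    2,    3,    2,    9,   48,  107,  332, 1859, 1558,  117,
          4,    0,    0,    0,    0,    0,    0]), array([0.07 , 0.073, 0.076, 0.079, 0.082, 0.085, 0.088, 0.091, 0.094,
       0.097, 0.1  , 0.103, 0.106, 0.109, 0.112, 0.115, 0.118, 0.121,
       0.124]))
blue rect ((554.9317016601562, 78.45036315917969), (224.048095703125, 196.50144958496094), 69.91234588623047)
top mat rect ((567.3431396484375, 81.81663513183594), (248.5329132080078, 260.9282531738281), 23.454071044921875) 1722
z hist (array([   0,    0,    0,    4,   24,   87,  166,  553, 2514, 1362,   69,
          1,    0,    0,    0,    0,    0,    0]), array([0.07 , 0.073, 0.076, 0.079, 0.082, 0.085, 0.088, 0.091, 0.094,
       0.097, 0.1  , 0.103, 0.106, 0.109, 0.112, 0.115, 0.118, 0.121,
       0.124]))
blue rect ((556.6410522460938, 81.81912231445312), (244.70985412597656, 199.30934143066406), 67.42742919921875)
```

View pics/m0.png

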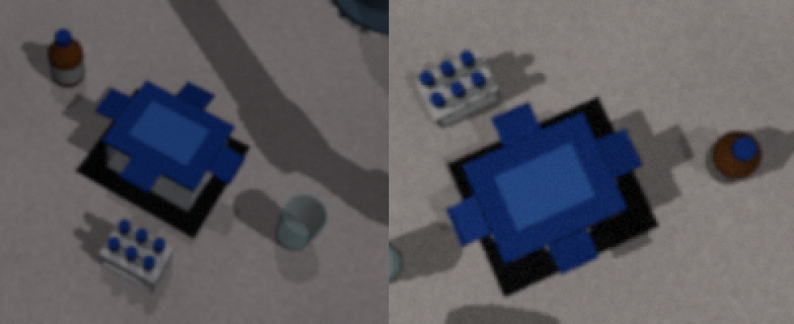

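```bash
cat > fit2.py <<'E'
from h import *
from scipy.optimize import minimize
A={c:np.load(c+"0.npz") for c in("scene","top")}; cams={c:viewer.camera_params(c) for c in A}
S=4; masks={}
for c in A:
    P=cloud(c,A[c]["d"]); hsv=cv2.cvtColor(A[c]["im"],cv2.COLOR_RGB2HSV)
    m=(hsv[...,0]>95)&(hsv[...,0]<130)&(hsv[...,1]>110)&(np.hypot(P[...,0]-.548,P[...,1]-.062)<.15)&(P[...,2]>.03)
    m=cv2.morphologyEx(m.astype(np.uint8),cv2.MORPH_CLOSE,np.ones((5,5)))
    n,l,s,_=cv2.connectedComponentsWithStats(m); m=(l==1+np.argmax(s[1:,4])).astype(np.uint8)
    masks[c]=cv2.resize(m,None,fx=S,fy=S,interpolation=cv2.INTER_LINEAR)
def polys(q):
    cx,cy,yw,z=q[:4]; c,s=np.cos(yw),np.sin(yw); R=np.array([[c,-s,0],[s,c,0],[0,0,1]]); o=np.array([cx,cy,0])
    out=[np.array([[a*.064,b*.079,z-dz] for a,b in((1,1),(1,-1),(-1,-1),(-1,1))]) for dz in(0,.01)]
    for (nx,ny,h),t in zip(((-1,0,.066),(1,0,.066),(0,1,.081),(0,-1,.081)),q[4:8]):
        n=np.array([nx,ny,0.]);w=np.array([-ny,nx,0.])*.025; k=n*(h-.004)+[0,0,z-.006]
        e=n*(h+.036*np.sin(t))+[0,0,z-.006-.036*np.cos(t)]
        out.append(np.array([k-w,k+w,e+w,e-w]))
    return [p@R.T+o for p in out]
def proj(c,X,sh):
    p=cams[c]; Y=(X+sh-p["origin"])@np.array(p["orientation"]); K=np.array(p["K"]); return (Y[:,:2]/Y[:,2:])@np.diag([K[0,0],K[1,1]])+K[:2,2]
def cost(q,cs=("scene","top")):
    t=0
    for c in cs:
        im=np.zeros((400*S,640*S),np.uint8)
        for p in polys(q): cv2.fillConvexPoly(im,np.round((proj(c,p,0))*S*16).astype(np.int32),1,shift=4)
        t+=1-(im&masks[c]).sum()/(im|masks[c]).sum()
    return t+ .05*sum(max(0,abs(a-1.52)-.45) for a in q[4:8])
q0=np.array([.548,.062,.415,.097,1.5,1.5,1.5,1.5]); d=np.array([.006,.006,.05,.004,.3,.3,.3,.3])
for cs in(("scene","top"),("scene",),("top",)):
    q=q0
    for k in range(3):
        sim=np.vstack([q]+[q+d*np.eye(8)[i]*(-1)**k for i in range(8)])
        q=minimize(cost,q,args=(cs,),method="Nelder-Mead",options=dict(initial_simplex=sim,maxiter=250)).x
    print(cs,np.round(q,4),round(cost(q,cs),4))
E
cat > fl.py <<'E'
from h import *
# depth: lid top height and flap profile in the box frame
cx,cy,yw=.548,.0615,.415
import sys
if len(sys.argv)>1: cx,cy,yw=map(float,sys.argv[1:4])
for c in("scene","top"):
    D=np.load(c+"0.npz");P=cloud(c,D["d"]).reshape(-1,3);P=P[~np.isnan(P[:,0])]
    x=(P[:,0]-cx)*np.cos(yw)+(P[:,1]-cy)*np.sin(yw); y=-(P[:,0]-cx)*np.sin(yw)+(P[:,1]-cy)*np.cos(yw);z=P[:,2]
    print(c,"lid z",np.median(z[(abs(x)<.05)&(abs(y)<.065)]))
    for n,u,v,h in(("near",-x,y,.066),("far",x,y,.066),("left",y,x,.081),("right",-y,x,.081)):
        print(n,[round(float(np.median(z[k]))*1000,1) if (k:=(abs(v)<.02)&(u>h+a)&(u<=h+a+.006)).sum()>3 else None for a in np.arange(-.012,.045,.006)])
    print("bystanders", [(round(float(x[k].min()),3),round(float(x[k].max()),3),round(float(y[k].min()),3),round(float(y[k].max()),3)) for k in ((z>.02)&(x>.06)&(y>.05)&(np.hypot(x,y)<.25),(z>.02)&(y<-.13)&(np.hypot(x,y)<.35),(z>.02)&(y>.15)&(x<.03)&(np.hypot(x,y)<.35)) if k.any()])
E
timeout 400 python3 fit2.py; python3 fl.py
```

```text
('scene', 'top') [0.5481 0.062  0.4202 0.0908 1.4091 1.7152 1.578  1.5801] 0.0823
('scene',) [0.5482 0.0638 0.4161 0.0929 1.3928 1.7221 1.6187 1.6046] 0.0381
('top',) [0.5492 0.0609 0.4165 0.0906 1.8646 1.712  1.7165 1.5361] 0.0273
scene lid z 0.09698812988752809
near [96.6, 97.2, 95.8, 94.0, 91.2, 88.0, 87.1, 86.9, None, None]
far [96.3, 95.4, 95.0, 95.0, 95.9, 94.4, 95.9, 4.6, 5.3, -0.4]
left [96.1, 95.3, 64.7, 93.5, 93.6, 92.6, 90.3, 89.2, 2.0, 0.1]
right [96.4, 97.3, 96.3, 95.2, 94.9, 93.9, 90.8, 2.7, 0.1, 0.5]
bystanders [(0.06, 0.204, 0.05, 0.099), (-0.08, -0.024, -0.257, -0.198), (-0.023, 0.03, 0.201, 0.266)]
top lid z 0.09640476613242621
near [96.3, 95.4, 96.5, 94.4, 91.4, 89.4, 86.6, 86.7, -0.1, -0.7]
far [96.6, 96.5, 97.5, 97.3, 96.9, 96.7, 97.0, 98.6, None, None]
left [96.4, 95.9, 96.0, 95.4, 93.6, 92.2, 90.8, 92.3, None, 0.0]
right [96.0, 96.2, 96.7, 95.7, 94.6, 93.2, 92.7, 92.4, 92.1, None]
bystanders [(0.06, 0.199, 0.05, 0.093), (-0.089, -0.029, -0.261, -0.203), (-0.027, 0.03, 0.197, 0.261)]
```

Request:
{"op": "jog_arm", "data": {
  "increments": [
    {"grip": 255,"translation": [-0.12,-0.1,0],"spin": 0.06},
    {"grip": 255,"translation": [-0.24,-0.2,0],"spin": 0.13},
    {"grip": 255,"translation": [-0.36,-0.3,0],"spin": 0.2},
    {"grip": 255,"translation": [-0.48,-0.4,0],"spin": 0.26},
    {"grip": 255,"translation": [-0.6,-0.5,0],"spin": 0.33},
    {"grip": 255,"translation": [-0.72,-0.6,0],"spin": 0.4},
    {"grip": 255,"translation": [-0.85,-0.7,0],"spin": 0.46},
    {"grip": 255,"translation": [-0.98,-0.8,0],"spin": 0.514}
  ],
  "grip_force": 60
}}

```text
clock: 1.67
ee_pos: [0.3833, 0.3391, 0.2506]
tcp_rot: [[-0.403, 0.915, 0.0], [0.915, 0.403, 0.001], [0.001, 0.001, -1.0]]
force: [0.6, 0.5, -0.4]
gripper_width: -0.0002
gripper_force: 0.0
```

```bash
cat > g.py <<'E'
from h import *
import sys
# box-frame position of tip and needed tool-frame scaled move to reach box-frame target (u,v in m, tcp z)
cx,cy,yw=.5485,.062,.4165
s=manip.state(); p=np.array(s["ee_pos"]);R=np.array(s["tcp_rot"])
B=np.array([[np.cos(yw),-np.sin(yw),0],[np.sin(yw),np.cos(yw),0],[0,0,1]])
b=B.T@(p-[cx,cy,0]); print("t",s["clock"],"box xyz",np.round(b*1000,1),"toolx yaw-box",np.round(np.degrees(np.arctan2(R[1,0],R[0,0])-yw),2),"F box",np.round(B.T@s["force"],1),"w",s["gripper_width"])
if len(sys.argv)>1:
    t=B@np.array(list(map(float,sys.argv[1:4])))/1000+[cx,cy,0]; print("scaled",np.round(R.T@(t-p)/.25,4))
E
python3 g.py 0 0 140
```

```text
t 1.6667 box xyz [-39.  320.3 250.6] toolx yaw-box 89.9 F box [ 0.7  0.2 -0.4] w -0.00024039131665337156
scaled [-1.2811  0.1579  0.4416]
```

Request:
{"op": "jog_arm", "data": {
  "increments": [
    {"grip": 255,"translation": [-0.14,0.03,0],"spin": 0},
    {"grip": 255,"translation": [-0.28,0.06,0],"spin": 0},
    {"grip": 255,"translation": [-0.42,0.09,0],"spin": 0},
    {"grip": 255,"translation": [-0.57,0.12,0.08],"spin": 0},
    {"grip": 255,"translation": [-0.72,0.158,0.16],"spin": 0},
    {"grip": 255,"translation": [-0.86,0.158,0.26],"spin": 0},
    {"grip": 255,"translation": [-0.97,0.158,0.36],"spin": 0},
    {"grip": 255,"translation": [-1.0,0.158,0.44],"spin": 0}
  ]
}}

```text
clock: 2.33
ee_pos: [0.5222, 0.1211, 0.1392]
tcp_rot: [[-0.399, 0.917, 0.001], [0.917, 0.399, -0.004], [-0.004, -0.0, -1.0]]
force: [-0.7, -0.3, -0.5]
gripper_width: 0.0
gripper_force: 0.0
```

Request:
{"op": "jog_arm", "data": {
  "increments": [
    {"grip": 255,"translation": [-0.03,0,0.02],"spin": 0},
    {"grip": 255,"translation": [-0.06,0,0.04],"spin": 0},
    {"grip": 255,"translation": [-0.08,0,0.052],"spin": 0},
    {"grip": 255,"translation": [-0.08,0,0.06],"spin": 0},
    {"grip": 255,"translation": [-0.08,0,0.068],"spin": 0},
    {"grip": 255,"translation": [-0.08,0,0.076],"spin": 0},
    {"grip": 255,"translation": [-0.08,0,0.08],"spin": 0},
    {"grip": 255,"translation": [-0.08,0,0.08],"spin": 0}
  ]
}}

```text
clock: 3.0
ee_pos: [0.5284, 0.1111, 0.1205]
tcp_rot: [[-0.408, 0.913, 0.0], [0.913, 0.408, 0.001], [0.0, 0.0, -1.0]]
force: [-0.5, 0.0, -0.0]
gripper_width: -0.0001
gripper_force: 0.0
```

```bash
python3 g.py 0 50 110
```

```text
t 3.0 box xyz [  1.5  53.  120.5] toolx yaw-box 90.22 F box [-0.5  0.2 -0. ] w -8.293470945788282e-05
scaled [-0.0122 -0.006   0.0419]
```

Request:
{"op": "jog_arm", "data": {
  "increments": [
    {"grip": 255,"translation": [0,0,0.004],"spin": 0},
    {"grip": 255,"translation": [0,0,0.008],"spin": 0},
    {"grip": 255,"translation": [0,0,0.012],"spin": 0},
    {"grip": 255,"translation": [0,0,0.016],"spin": 0},
    {"grip": 255,"translation": [0,0,0.02],"spin": 0},
    {"grip": 255,"translation": [0,0,0.024],"spin": 0},
    {"grip": 255,"translation": [0,0,0.028],"spin": 0},
    {"grip": 255,"translation": [0,0,0.032],"spin": 0}
  ]
}}

```text
clock: 3.67
ee_pos: [0.5285, 0.1101, 0.1124]
tcp_rot: [[-0.406, 0.914, -0.0], [0.914, 0.406, 0.0], [0.0, -0.0, -1.0]]
force: [-2.0, 0.1, 3.1]
gripper_width: -0.0001
gripper_force: 1.7
```

Request:
{"op": "jog_arm", "data": {
  "increments": [
    {"grip": 255,"translation": [0,0,0.002],"spin": 0},
    {"grip": 255,"translation": [0,0,0.004],"spin": 0},
    {"grip": 255,"translation": [0,0,0.006],"spin": 0},
    {"grip": 255,"translation": [0,0,0.008],"spin": 0},
    {"grip": 255,"translation": [0,0,0.01],"spin": 0},
    {"grip": 255,"translation": [0,0,0.012],"spin": 0},
    {"grip": 255,"translation": [0,0,0.014],"spin": 0},
    {"grip": 255,"translation": [0,0,0.014],"spin": 0}
  ]
}}

```text
clock: 4.33
ee_pos: [0.5285, 0.1101, 0.1087]
tcp_rot: [[-0.407, 0.914, 0.0], [0.914, 0.407, -0.0], [-0.0, 0.0, -1.0]]
force: [-1.3, -0.6, 2.6]
gripper_width: -0.0
gripper_force: 1.4
```

Request:
{"op": "jog_arm", "data": {
  "increments": [
    {"grip": 255,"translation": [0,0,0.002],"spin": 0},
    {"grip": 255,"translation": [0,0,0.003],"spin": 0},
    {"grip": 255,"translation": [0,0,0.004],"spin": 0},
    {"grip": 255,"translation": [0,0,0.005],"spin": 0},
    {"grip": 255,"translation": [0,0,0.006],"spin": 0},
    {"grip": 255,"translation": [0,0,0.007],"spin": 0},
    {"grip": 255,"translation": [0,0,0.008],"spin": 0},
    {"grip": 255,"translation": [0,0,0.008],"spin": 0}
  ]
}}

```text
clock: 5.0
ee_pos: [0.5286, 0.1102, 0.1084]
tcp_rot: [[-0.406, 0.914, -0.001], [0.914, 0.406, 0.001], [0.001, -0.0, -1.0]]
force: [-5.2, -0.5, 13.3]
gripper_width: -0.0002
gripper_force: 7.0
```

Request:
{"op": "jog_arm", "data": {
  "increments": [
    {"grip": 255,"translation": [0,0,-0.03],"spin": 0},
    {"grip": 255,"translation": [0,0,-0.06],"spin": 0},
    {"grip": 255,"translation": [0.08,-0.006,-0.06],"spin": 0},
    {"grip": 255,"translation": [0.16,-0.006,-0.06],"spin": 0},
    {"grip": 255,"translation": [0.24,-0.006,-0.06],"spin": 0},
    {"grip": 255,"translation": [0.292,-0.006,-0.06],"spin": 0},
    {"grip": 255,"translation": [0.292,-0.006,-0.06],"spin": 0},
    {"grip": 255,"translation": [0.292,-0.006,-0.06],"spin": 0}
  ]
}}

```text
clock: 5.67
ee_pos: [0.4974, 0.1767, 0.1217]
tcp_rot: [[-0.409, 0.913, 0.0], [0.913, 0.409, -0.0], [-0.0, 0.0, -1.0]]
force: [0.7, -0.2, -0.7]
gripper_width: 0.0002
gripper_force: 0.0
```

```bash
python3 g.py 0 125 120; python3 g.py 0 123.2 92.6; python3 g.py 0 109.5 74.8
```

```text
t 5.6667 box xyz [ -0.3 125.6 121.7] toolx yaw-box 90.25 F box [ 0.6 -0.5 -0.7] w 0.00023861650512336667
scaled [-0.0024  0.0012  0.0069]
t 5.6667 box xyz [ -0.3 125.6 121.7] toolx yaw-box 90.25 F box [ 0.6 -0.5 -0.7] w 0.00023861650512336667
scaled [-0.0096  0.0012  0.1165]
t 5.6667 box xyz [ -0.3 125.6 121.7] toolx yaw-box 90.25 F box [ 0.6 -0.5 -0.7] w 0.00023861650512336667
scaled [-0.0643  0.0009  0.1877]
```

Request:
{"op": "jog_arm", "data": {
  "increments": [
    {"grip": 255,"translation": [-0.004,0,0.03],"spin": 0},
    {"grip": 255,"translation": [-0.004,0,0.05],"spin": 0},
    {"grip": 255,"translation": [-0.004,0,0.07],"spin": 0},
    {"grip": 255,"translation": [-0.006,0,0.09],"spin": 0},
    {"grip": 255,"translation": [-0.009,0,0.115],"spin": 0},
    {"grip": 255,"translation": [-0.018,0,0.137],"spin": 0},
    {"grip": 255,"translation": [-0.031,0,0.157],"spin": 0},
    {"grip": 255,"translation": [-0.031,0,0.157],"spin": 0}
  ]
}}

```text
clock: 6.33
ee_pos: [0.5001, 0.1679, 0.0812]
tcp_rot: [[-0.406, 0.914, -0.002], [0.914, 0.406, -0.001], [-0.001, -0.002, -1.0]]
force: [-0.8, -0.4, -0.2]
gripper_width: 0.0002
gripper_force: 0.0
```

Request:
{"op": "jog_arm", "data": {
  "increments": [
    {"grip": 255,"translation": [-0.01,0,0.011],"spin": 0},
    {"grip": 255,"translation": [-0.02,0,0.02],"spin": 0},
    {"grip": 255,"translation": [-0.03,0,0.026],"spin": 0},
    {"grip": 255,"translation": [-0.037,0,0.03],"spin": 0},
    {"grip": 255,"translation": [-0.044,0,0.033],"spin": 0},
    {"grip": 255,"translation": [-0.05,0,0.036],"spin": 0},
    {"grip": 255,"translation": [-0.054,0,0.037],"spin": 0},
    {"grip": 255,"translation": [-0.058,0,0.038],"spin": 0}
  ]
}}

```text
clock: 7.0
ee_pos: [0.5059, 0.1572, 0.0729]
tcp_rot: [[-0.408, 0.913, -0.001], [0.913, 0.408, 0.001], [0.002, -0.0, -1.0]]
force: [-1.9, 3.1, -0.8]
gripper_width: -0.0002
gripper_force: 2.0
```

```bash
python3 g.py 0 99 70.5; python3 - <<'E'
from h import *
im,d=viewer.grab_frame("scene"); cv2.imwrite("pics/s1.png",cv2.resize(im[120:280,260:480],(660,480),interpolation=3)[:,:,::-1])
E
```

```text
t 7.0 box xyz [ -0.5 104.3  72.9] toolx yaw-box 90.19 F box [-0.5  3.6 -0.8] w -0.0002212522420302472
scaled [-0.0211  0.0018  0.0097]
```

View pics/s1.png

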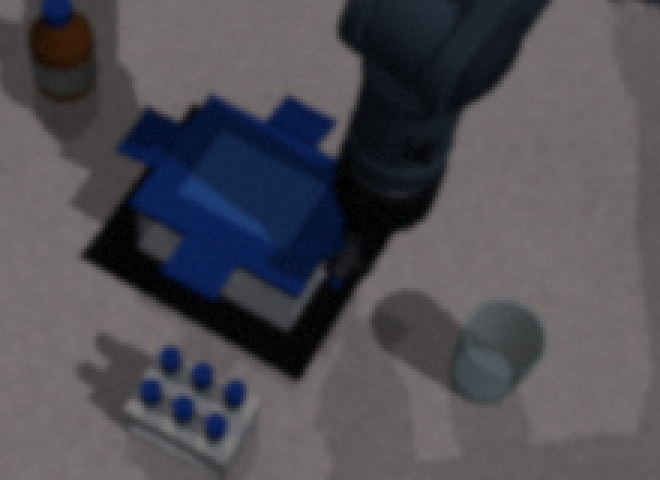

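Request:
{"op": "jog_arm", "data": {
  "increments": [
    {"grip": 255,"translation": [-0.002,0,0.001],"spin": 0},
    {"grip": 255,"translation": [-0.004,0,0.002],"spin": 0},
    {"grip": 255,"translation": [-0.006,0,0.003],"spin": 0},
    {"grip": 255,"translation": [-0.008,0,0.003],"spin": 0},
    {"grip": 255,"translation": [-0.01,0,0.004],"spin": 0},
    {"grip": 255,"translation": [-0.012,0,0.004],"spin": 0},
    {"grip": 255,"translation": [-0.012,0,0.004],"spin": 0},
    {"grip": 255,"translation": [-0.012,0,0.004],"spin": 0}
  ]
}}

```text
clock: 7.72
ee_pos: [0.508, 0.1533, 0.0722]
tcp_rot: [[-0.407, 0.914, 0.0], [0.914, 0.407, 0.0], [-0.0, 0.001, -1.0]]
force: [-1.7, 1.0, 1.3]
gripper_width: -0.0001
gripper_force: 0.9
```

```bash
python3 g.py
```

```text
t 7.7167 box xyz [-0.1 99.8 72.2] toolx yaw-box 90.13 F box [-1.2  1.6  1.3] w -7.227627686439501e-05
```

Request:
{"op": "jog_arm", "data": {
  "increments": [
    {"grip": 255,"translation": [-0.002,0,0.001],"spin": 0},
    {"grip": 255,"translation": [-0.004,0,0.002],"spin": 0},
    {"grip": 255,"translation": [-0.005,0,0.002],"spin": 0},
    {"grip": 255,"translation": [-0.006,0,0.002],"spin": 0},
    {"grip": 255,"translation": [-0.007,0,0.002],"spin": 0},
    {"grip": 255,"translation": [-0.008,0,0.002],"spin": 0},
    {"grip": 255,"translation": [-0.008,0,0.002],"spin": 0},
    {"grip": 255,"translation": [-0.008,0,0.002],"spin": 0}
  ]
}}

```text
clock: 8.38
ee_pos: [0.508, 0.1532, 0.0717]
tcp_rot: [[-0.408, 0.913, -0.001], [0.913, 0.408, 0.002], [0.002, -0.0, -1.0]]
force: [-2.9, 6.0, 3.4]
gripper_width: 0.0001
gripper_force: 3.0
```

```bash
python3 g.py
```

```text
t 8.3833 box xyz [-0.1 99.8 71.7] toolx yaw-box 90.21 F box [-0.2  6.6  3.4] w 5.67073654292771e-05
```

Request:
{"op": "jog_arm", "data": {
  "increments": [
    {"grip": 255,"translation": [0.03,0,0],"spin": 0},
    {"grip": 255,"translation": [0.03,0,-0.11],"spin": 0},
    {"grip": 255,"translation": [0.03,0,-0.23],"spin": 0},
    {"grip": 255,"translation": [-0.1,0,-0.25],"spin": 0},
    {"grip": 255,"translation": [-0.24,0,-0.25],"spin": 0},
    {"grip": 255,"translation": [-0.4,0,-0.25],"spin": 0},
    {"grip": 255,"translation": [-0.56,0,-0.25],"spin": 0},
    {"grip": 255,"translation": [-0.7,0,-0.25],"spin": 0}
  ]
}}

```text
clock: 9.05
ee_pos: [0.5801, -0.0129, 0.134]
tcp_rot: [[-0.405, 0.914, 0.001], [0.914, 0.405, -0.003], [-0.003, -0.001, -1.0]]
force: [-0.2, 0.6, 0.4]
gripper_width: 0.0002
gripper_force: 0.0
```

```bash
python3 g.py 0 -125 115
```

```text
t 9.05 box xyz [ -1.4 -81.3 134. ] toolx yaw-box 90.02 F box [0.1 0.6 0.4] w 0.00015725137602360067
scaled [-0.1744  0.0055  0.0765]
```

Request:
{"op": "jog_arm", "data": {
  "increments": [
    {"grip": 255,"translation": [-0.12,0.003,0],"spin": 0},
    {"grip": 255,"translation": [-0.18,0.003,0.02],"spin": 0},
    {"grip": 255,"translation": [-0.18,0.003,0.05],"spin": 0},
    {"grip": 255,"translation": [-0.18,0.003,0.08],"spin": 0},
    {"grip": 255,"translation": [-0.18,0.003,0.1],"spin": 0},
    {"grip": 255,"translation": [-0.18,0.003,0.12],"spin": 0},
    {"grip": 255,"translation": [-0.178,0.003,0.14],"spin": 0},
    {"grip": 255,"translation": [-0.176,0.003,0.16],"spin": 0}
  ]
}}

```text
clock: 9.72
ee_pos: [0.5979, -0.0468, 0.0933]
tcp_rot: [[-0.409, 0.913, -0.001], [0.913, 0.409, 0.001], [0.001, -0.0, -1.0]]
force: [-0.1, 0.1, 1.5]
gripper_width: 0.0001
gripper_force: 0.2
```

```bash
python3 g.py 0 -117.9 82.5;python3 g.py 0 -109.5 74.8;python3 g.py 0 -104.5 72.2;python3 g.py 0 -99 70.5
```

```text
t 9.7167 box xyz [   1.2 -119.5   93.3] toolx yaw-box 90.26 F box [-0.   0.2  1.5] w 0.00013664323031440225
scaled [ 0.0064 -0.0046  0.0433]
t 9.7167 box xyz [   1.2 -119.5   93.3] toolx yaw-box 90.26 F box [-0.   0.2  1.5] w 0.00013664323031440225
scaled [ 0.0399 -0.0045  0.0742]
t 9.7167 box xyz [   1.2 -119.5   93.3] toolx yaw-box 90.26 F box [-0.   0.2  1.5] w 0.00013664323031440225
scaled [ 0.0599 -0.0044  0.0846]
t 9.7167 box xyz [   1.2 -119.5   93.3] toolx yaw-box 90.26 F box [-0.   0.2  1.5] w 0.00013664323031440225
scaled [ 0.0819 -0.0043  0.0914]
```

Request:
{"op": "jog_arm", "data": {
  "increments": [
    {"grip": 255,"translation": [0,-0.003,0.02],"spin": 0},
    {"grip": 255,"translation": [0.006,-0.004,0.042],"spin": 0},
    {"grip": 255,"translation": [0.018,-0.004,0.058],"spin": 0},
    {"grip": 255,"translation": [0.03,-0.004,0.068],"spin": 0},
    {"grip": 255,"translation": [0.04,-0.004,0.075],"spin": 0},
    {"grip": 255,"translation": [0.05,-0.004,0.081],"spin": 0},
    {"grip": 255,"translation": [0.057,-0.004,0.084],"spin": 0},
    {"grip": 255,"translation": [0.062,-0.004,0.086],"spin": 0}
  ]
}}

```text
clock: 10.38
ee_pos: [0.5911, -0.0353, 0.0725]
tcp_rot: [[-0.407, 0.914, 0.001], [0.914, 0.407, -0.001], [-0.001, 0.0, -1.0]]
force: [0.7, -2.2, -0.8]
gripper_width: 0.0002
gripper_force: 1.3
```

```bash
python3 g.py 0 -99 70.5
```

```text
t 10.3833 box xyz [  -0.4 -106.2   72.5] toolx yaw-box 90.13 F box [-0.2 -2.3 -0.8] w 0.0001630349146412725
scaled [0.0289 0.0015 0.0081]
```

Request:
{"op": "jog_arm", "data": {
  "increments": [
    {"grip": 255,"translation": [0.004,0,0.001],"spin": 0},
    {"grip": 255,"translation": [0.008,0,0.002],"spin": 0},
    {"grip": 255,"translation": [0.012,0,0.003],"spin": 0},
    {"grip": 255,"translation": [0.015,0,0.004],"spin": 0},
    {"grip": 255,"translation": [0.018,0,0.004],"spin": 0},
    {"grip": 255,"translation": [0.021,0,0.005],"spin": 0},
    {"grip": 255,"translation": [0.023,0,0.005],"spin": 0},
    {"grip": 255,"translation": [0.023,0,0.005],"spin": 0}
  ]
}}

```text
clock: 11.05
ee_pos: [0.5883, -0.029, 0.0713]
tcp_rot: [[-0.406, 0.914, -0.001], [0.914, 0.406, 0.001], [0.002, -0.0, -1.0]]
force: [-0.4, -0.1, -0.0]
gripper_width: 0.0003
gripper_force: 0.0
```

```bash
python3 g.py 0 -99 70.5
```

```text
t 11.05 box xyz [ -0.4 -99.3  71.3] toolx yaw-box 90.08 F box [-0.4  0.1 -0. ] w 0.0002885640510203275
scaled [0.0013 0.0015 0.003 ]
```

Force fell to zero, so it probably snapped; press to the stop to confirm.

Request:
{"op": "jog_arm", "data": {
  "increments": [
    {"grip": 255,"translation": [0.003,0,0.001],"spin": 0},
    {"grip": 255,"translation": [0.006,0,0.001],"spin": 0},
    {"grip": 255,"translation": [0.009,0,0.002],"spin": 0},
    {"grip": 255,"translation": [0.012,0,0.002],"spin": 0},
    {"grip": 255,"translation": [0.014,0,0.002],"spin": 0},
    {"grip": 255,"translation": [0.016,0,0.002],"spin": 0},
    {"grip": 255,"translation": [0.016,0,0.002],"spin": 0},
    {"grip": 255,"translation": [0.016,0,0.002],"spin": 0}
  ]
}}

```text
clock: 11.72
ee_pos: [0.5881, -0.0276, 0.0712]
tcp_rot: [[-0.405, 0.914, 0.003], [0.914, 0.405, -0.002], [-0.003, 0.001, -1.0]]
force: [3.8, -5.0, -0.7]
gripper_width: -0.0
gripper_force: 2.8
```

```bash
python3 g.py 0 -99 70.5
```

```text
t 11.7167 box xyz [ -0.1 -98.   71.2] toolx yaw-box 90.05 F box [ 1.5 -6.2 -0.7] w -1.0137992497226902e-05
scaled [-0.0041  0.0003  0.0027]
```

Request:
{"op": "jog_arm", "data": {
  "increments": [
    {"grip": 255,"translation": [-0.03,0,0],"spin": 0},
    {"grip": 255,"translation": [-0.03,0,-0.11],"spin": 0},
    {"grip": 255,"translation": [-0.03,0,-0.23],"spin": 0},
    {"grip": 255,"translation": [0.08,-0.08,-0.25],"spin": 0},
    {"grip": 255,"translation": [0.18,-0.18,-0.25],"spin": 0},
    {"grip": 255,"translation": [0.28,-0.28,-0.25],"spin": 0},
    {"grip": 255,"translation": [0.38,-0.38,-0.25],"spin": 0},
    {"grip": 255,"translation": [0.39,-0.43,-0.25],"spin": 0}
  ]
}}

```text
clock: 12.38
ee_pos: [0.4428, 0.0238, 0.1318]
tcp_rot: [[-0.412, 0.911, -0.009], [0.911, 0.412, 0.004], [0.007, -0.006, -1.0]]
force: [-0.1, 0.0, -0.2]
gripper_width: 0.0002
gripper_force: 0.0
```

```bash
python3 g.py -109 0.9 120; python3 -c "
from h import *
print(np.round(manip.state()['joints'],2))"
```

```text
t 12.3833 box xyz [-112.1    7.9  131.8] toolx yaw-box 90.47 F box [-0.1  0.1 -0.2] w 0.00020174970611039667
scaled [-0.0283  0.0126  0.047 ]
[-0.64  0.17  0.53  2.2  -0.12  0.82  0.4 ]
```

Request:
{"op": "jog_arm", "data": {
  "increments": [
    {"grip": 255,"translation": [-0.028,0.012,0.01],"spin": 0.075},
    {"grip": 255,"translation": [-0.028,0.012,0.02],"spin": 0.15},
    {"grip": 255,"translation": [-0.028,0.012,0.03],"spin": 0.225},
    {"grip": 255,"translation": [-0.028,0.012,0.03],"spin": 0.3},
    {"grip": 255,"translation": [-0.028,0.012,0.03],"spin": 0.375},
    {"grip": 255,"translation": [-0.028,0.012,0.03],"spin": 0.45},
    {"grip": 255,"translation": [-0.028,0.012,0.03],"spin": 0.525},
    {"grip": 255,"translation": [-0.028,0.012,0.03],"spin": 0.6}
  ]
}}

```text
clock: 13.05
ee_pos: [0.4541, 0.0158, 0.1256]
tcp_rot: [[0.504, 0.864, -0.002], [0.864, -0.504, 0.002], [0.001, -0.003, -1.0]]
force: [0.7, -0.9, 0.0]
gripper_width: 0.0001
gripper_force: 0.0
```

Request:
{"op": "jog_arm", "data": {
  "increments": [
    {"grip": 255,"translation": [0,0,0],"spin": 0.075},
    {"grip": 255,"translation": [0,0,0],"spin": 0.15},
    {"grip": 255,"translation": [0,0,0],"spin": 0.225},
    {"grip": 255,"translation": [0,0,0],"spin": 0.3},
    {"grip": 255,"translation": [0,0,0],"spin": 0.36},
    {"grip": 255,"translation": [0,0,0],"spin": 0.4},
    {"grip": 255,"translation": [0,0,0],"spin": 0.4},
    {"grip": 255,"translation": [0,0,0],"spin": 0.4}
  ]
}}

```text
clock: 13.72
ee_pos: [0.4543, 0.0154, 0.1256]
tcp_rot: [[0.912, 0.409, -0.001], [0.409, -0.912, 0.001], [-0.001, -0.001, -1.0]]
force: [0.5, 0.1, -0.6]
gripper_width: -0.0
gripper_force: 0.0
```

```bash
python3 g.py -108 0.9 103
```

```text
t 13.7167 box xyz [-105.    -4.5  125.6] toolx yaw-box 0.29 F box [ 0.5 -0.1 -0.6] w -3.276530979074233e-05
scaled [-0.0119 -0.0217  0.0906]
```

Request:
{"op": "jog_arm", "data": {
  "increments": [
    {"grip": 255,"translation": [-0.014,-0.022,0.03],"spin": 0},
    {"grip": 255,"translation": [-0.014,-0.022,0.06],"spin": 0},
    {"grip": 255,"translation": [-0.014,-0.022,0.09],"spin": 0},
    {"grip": 255,"translation": [-0.014,-0.022,0.11],"spin": 0},
    {"grip": 255,"translation": [-0.012,-0.022,0.13],"spin": 0},
    {"grip": 255,"translation": [-0.004,-0.022,0.153],"spin": 0},
    {"grip": 255,"translation": [0.008,-0.022,0.172],"spin": 0},
    {"grip": 255,"translation": [0.008,-0.022,0.172],"spin": 0}
  ]
}}

```text
clock: 14.38
ee_pos: [0.4545, 0.0202, 0.0818]
tcp_rot: [[0.914, 0.407, -0.001], [0.407, -0.914, -0.001], [-0.001, 0.0, -1.0]]
force: [-0.9, -0.3, 0.2]
gripper_width: -0.0003
gripper_force: 0.0
```

```bash
python3 g.py -84 0.9 70.5
```

```text
t 14.3833 box xyz [-1.029e+02 -1.000e-01  8.180e+01] toolx yaw-box 0.13 F box [-1.   0.1  0.2] w -0.00029340177074028533
scaled [ 0.0756 -0.004   0.0452]
```

Request:
{"op": "jog_arm", "data": {
  "increments": [
    {"grip": 255,"translation": [0.011,0,0.012],"spin": 0},
    {"grip": 255,"translation": [0.022,0,0.021],"spin": 0},
    {"grip": 255,"translation": [0.032,0,0.028],"spin": 0},
    {"grip": 255,"translation": [0.04,0,0.032],"spin": 0},
    {"grip": 255,"translation": [0.047,0,0.036],"spin": 0},
    {"grip": 255,"translation": [0.053,0,0.039],"spin": 0},
    {"grip": 255,"translation": [0.058,0,0.041],"spin": 0},
    {"grip": 255,"translation": [0.062,0,0.042],"spin": 0}
  ]
}}

```text
clock: 15.05
ee_pos: [0.4677, 0.0261, 0.0721]
tcp_rot: [[0.914, 0.406, -0.002], [0.406, -0.914, -0.0], [-0.002, -0.001, -1.0]]
force: [-4.2, -1.2, 2.2]
gripper_width: 0.0001
gripper_force: 2.0
```

```bash
python3 g.py -84 0.9 70.5
```

```text
t 15.05 box xyz [-88.4  -0.1  72.1] toolx yaw-box 0.11 F box [-4.3  0.6  2.2] w 7.341605680498922e-05
scaled [ 0.0177 -0.004   0.0063]
```

Request:
{"op": "jog_arm", "data": {
  "increments": [
    {"grip": 255,"translation": [0.004,0,0.001],"spin": 0},
    {"grip": 255,"translation": [0.008,0,0.002],"spin": 0},
    {"grip": 255,"translation": [0.011,0,0.003],"spin": 0},
    {"grip": 255,"translation": [0.014,0,0.004],"spin": 0},
    {"grip": 255,"translation": [0.016,0,0.004],"spin": 0},
    {"grip": 255,"translation": [0.018,0,0.005],"spin": 0},
    {"grip": 255,"translation": [0.018,0,0.005],"spin": 0},
    {"grip": 255,"translation": [0.018,0,0.005],"spin": 0}
  ]
}}

```text
clock: 15.72
ee_pos: [0.4734, 0.0286, 0.0713]
tcp_rot: [[0.914, 0.407, 0.001], [0.407, -0.914, 0.0], [0.001, 0.0, -1.0]]
force: [-0.8, -0.1, 1.3]
gripper_width: 0.0002
gripper_force: 0.4
```

```bash
python3 g.py -84 0.9 70.5
```

```text
t 15.7167 box xyz [-82.2  -0.2  71.3] toolx yaw-box 0.13 F box [-0.8  0.2  1.3] w 0.00020219798375904248
scaled [-0.0072 -0.0043  0.0032]
```

Snapped by the look of it; confirm against the stop.

Request:
{"op": "jog_arm", "data": {
  "increments": [
    {"grip": 255,"translation": [0.003,0,0.001],"spin": 0},
    {"grip": 255,"translation": [0.006,0,0.001],"spin": 0},
    {"grip": 255,"translation": [0.008,0,0.002],"spin": 0},
    {"grip": 255,"translation": [0.01,0,0.002],"spin": 0},
    {"grip": 255,"translation": [0.012,0,0.002],"spin": 0},
    {"grip": 255,"translation": [0.012,0,0.002],"spin": 0},
    {"grip": 255,"translation": [0.012,0,0.002],"spin": 0},
    {"grip": 255,"translation": [0.012,0,0.002],"spin": 0}
  ]
}}

```text
clock: 16.38
ee_pos: [0.4735, 0.0287, 0.0701]
tcp_rot: [[0.914, 0.406, -0.004], [0.406, -0.914, -0.001], [-0.004, -0.001, -1.0]]
force: [-5.8, -2.9, 5.3]
gripper_width: -0.0002
gripper_force: 3.0
```

```bash
python3 g.py 0 0 0
```

```text
t 16.3833 box xyz [-82.1  -0.1  70.1] toolx yaw-box 0.08 F box [-6.5 -0.4  5.3] w -0.00018619992522181218
scaled [0.3294 0.0004 0.2789]
```

Request:
{"op": "jog_arm", "data": {
  "increments": [
    {"grip": 255,"translation": [-0.03,0,0],"spin": 0},
    {"grip": 255,"translation": [-0.03,0,-0.11],"spin": 0},
    {"grip": 255,"translation": [-0.03,0,-0.24],"spin": 0},
    {"grip": 255,"translation": [0.1,-0.004,-0.27],"spin": 0},
    {"grip": 255,"translation": [0.25,-0.004,-0.27],"spin": 0},
    {"grip": 255,"translation": [0.4,-0.004,-0.27],"spin": 0},
    {"grip": 255,"translation": [0.55,-0.004,-0.27],"spin": 0},
    {"grip": 255,"translation": [0.68,-0.004,-0.27],"spin": 0}
  ]
}}

```text
clock: 17.05
ee_pos: [0.6334, 0.1024, 0.1385]
tcp_rot: [[0.913, 0.408, 0.004], [0.408, -0.913, 0.002], [0.005, -0.0, -1.0]]
force: [0.9, 1.0, -0.2]
gripper_width: 0.0002
gripper_force: 0.0
```

```bash
python3 g.py 111 0.9 103; python3 - <<'E'
from h import *
cx,cy,yw=.5485,.062,.4165
for c in("scene","top"):
    P=cloud(c,np.load(c+"0.npz")["d"]).reshape(-1,3)-[cx,cy,0]
    x=P[:,0]*np.cos(yw)+P[:,1]*np.sin(yw);y=-P[:,0]*np.sin(yw)+P[:,1]*np.cos(yw)
    k=(P[:,2]>.02)&(x>.112)&(x<.23)&(abs(y)<.12); print(np.round(np.percentile(x[k],[0,2,98]),3),np.round(np.percentile(y[k],[0,2,98]),3))
E
```

```text
t 17.05 box xyz [ 94.    2.6 138.5] toolx yaw-box 0.24 F box [ 1.2  0.6 -0.2] w 0.00020956214725626173
scaled [0.0673 0.007  0.1422]
[0.141 0.146 0.204] [0.005 0.009 0.097]
[0.138 0.139 0.197] [0.001 0.004 0.09 ]
```

Request:
{"op": "jog_arm", "data": {
  "increments": [
    {"grip": 255,"translation": [0.055,0.006,0.02],"spin": 0},
    {"grip": 255,"translation": [0.055,0.006,0.06],"spin": 0},
    {"grip": 255,"translation": [0.055,0.006,0.09],"spin": 0},
    {"grip": 255,"translation": [0.055,0.006,0.115],"spin": 0},
    {"grip": 255,"translation": [0.055,0.006,0.135],"spin": 0},
    {"grip": 255,"translation": [0.054,0.006,0.155],"spin": 0},
    {"grip": 255,"translation": [0.052,0.006,0.175],"spin": 0},
    {"grip": 255,"translation": [0.05,0.006,0.185],"spin": 0}
  ]
}}

```text
clock: 17.72
ee_pos: [0.6416, 0.1029, 0.0912]
tcp_rot: [[0.914, 0.406, -0.001], [0.406, -0.914, -0.0], [-0.001, -0.0, -1.0]]
force: [0.8, 0.3, 0.5]
gripper_width: 0.0004
gripper_force: 0.2
```

```bash
python3 g.py 104.7 0.9 82.5;  python3 g.py 96.3 0.9 74.8;  python3 g.py 85.7 0.9 70.5
```

```text
t 17.7167 box xyz [101.6  -0.3  91.2] toolx yaw-box 0.09 F box [ 0.8 -0.   0.5] w 0.00041584039480951484
scaled [ 0.0123 -0.0047  0.0347]
t 17.7167 box xyz [101.6  -0.3  91.2] toolx yaw-box 0.09 F box [ 0.8 -0.   0.5] w 0.00041584039480951484
scaled [-0.0213 -0.0047  0.0655]
t 17.7167 box xyz [101.6  -0.3  91.2] toolx yaw-box 0.09 F box [ 0.8 -0.   0.5] w 0.00041584039480951484
scaled [-0.0637 -0.0048  0.0828]
```

Request:
{"op": "jog_arm", "data": {
  "increments": [
    {"grip": 255,"translation": [0.004,-0.003,0.02],"spin": 0},
    {"grip": 255,"translation": [0.003,-0.003,0.04],"spin": 0},
    {"grip": 255,"translation": [-0.006,-0.003,0.054],"spin": 0},
    {"grip": 255,"translation": [-0.018,-0.003,0.064],"spin": 0},
    {"grip": 255,"translation": [-0.028,-0.003,0.07],"spin": 0},
    {"grip": 255,"translation": [-0.037,-0.003,0.075],"spin": 0},
    {"grip": 255,"translation": [-0.043,-0.003,0.078],"spin": 0},
    {"grip": 255,"translation": [-0.047,-0.003,0.079],"spin": 0}
  ]
}}

```text
clock: 18.38
ee_pos: [0.6332, 0.1003, 0.0728]
tcp_rot: [[0.913, 0.407, 0.005], [0.407, -0.913, 0.001], [0.005, 0.001, -1.0]]
force: [5.0, 1.5, -2.3]
gripper_width: 0.0001
gripper_force: 2.4
```

```bash
python3 g.py 85.7 0.9 70.5
```

```text
t 18.3833 box xyz [92.9  0.7 72.8] toolx yaw-box 0.15 F box [ 5.2 -0.6 -2.3] w 0.00010067947298268296
scaled [-0.0288 -0.0007  0.0089]
```

Request:
{"op": "jog_arm", "data": {
  "increments": [
    {"grip": 255,"translation": [-0.003,0,0.003],"spin": 0},
    {"grip": 255,"translation": [-0.006,0,0.005],"spin": 0},
    {"grip": 255,"translation": [-0.009,0,0.006],"spin": 0},
    {"grip": 255,"translation": [-0.012,0,0.007],"spin": 0},
    {"grip": 255,"translation": [-0.015,0,0.008],"spin": 0},
    {"grip": 255,"translation": [-0.017,0,0.009],"spin": 0},
    {"grip": 255,"translation": [-0.018,0,0.009],"spin": 0},
    {"grip": 255,"translation": [-0.018,0,0.009],"spin": 0}
  ]
}}

```text
clock: 19.05
ee_pos: [0.6268, 0.0971, 0.0696]
tcp_rot: [[0.914, 0.406, -0.001], [0.406, -0.914, -0.0], [-0.001, -0.0, -1.0]]
force: [1.1, 1.0, 1.6]
gripper_width: 0.0
gripper_force: 0.7
```

```bash
python3 g.py 85.7 0.9 70.5
```

```text
t 19.05 box xyz [85.8  0.4 69.6] toolx yaw-box 0.11 F box [1.4 0.4 1.6] w 2.3548831771024207e-05
scaled [-0.0002 -0.0019 -0.0034]
```

Reached the predicted stop (85.7); confirm with a push.

Request:
{"op": "jog_arm", "data": {
  "increments": [
    {"grip": 255,"translation": [-0.003,0,0],"spin": 0},
    {"grip": 255,"translation": [-0.006,0,0.001],"spin": 0},
    {"grip": 255,"translation": [-0.008,0,0.001],"spin": 0},
    {"grip": 255,"translation": [-0.01,0,0.001],"spin": 0},
    {"grip": 255,"translation": [-0.012,0,0.001],"spin": 0},
    {"grip": 255,"translation": [-0.012,0,0.001],"spin": 0},
    {"grip": 255,"translation": [-0.012,0,0.001],"spin": 0},
    {"grip": 255,"translation": [-0.012,0,0.001],"spin": 0}
  ]
}}

```text
clock: 19.72
ee_pos: [0.6267, 0.0971, 0.0699]
tcp_rot: [[0.913, 0.407, 0.005], [0.407, -0.913, 0.001], [0.005, 0.002, -1.0]]
force: [6.4, 2.0, -3.3]
gripper_width: 0.0
gripper_force: 3.4
```

Request:
{"op": "jog_arm", "data": {
  "increments": [
    {"grip": 255,"translation": [0.03,0,0],"spin": 0},
    {"grip": 255,"translation": [0.03,0,-0.08],"spin": 0},
    {"grip": 255,"translation": [0.03,0,-0.2],"spin": 0},
    {"grip": 255,"translation": [0.03,0,-0.34],"spin": 0},
    {"grip": 255,"translation": [0.03,0,-0.48],"spin": 0},
    {"grip": 255,"translation": [0.03,-0.14,-0.6],"spin": 0},
    {"grip": 255,"translation": [0.03,-0.28,-0.7],"spin": 0},
    {"grip": 255,"translation": [0.03,-0.42,-0.76],"spin": 0}
  ]
}}

```text
clock: 20.38
ee_pos: [0.5894, 0.1907, 0.2609]
tcp_rot: [[0.916, 0.401, -0.0], [0.401, -0.916, -0.002], [-0.001, 0.002, -1.0]]
force: [0.5, 1.4, -0.3]
gripper_width: -0.0001
gripper_force: 0.0
```

Request:
{"op": "jog_arm", "data": {
  "increments": [
    {"grip": 255,"translation": [0,-0.12,-0.02],"spin": 0},
    {"grip": 255,"translation": [0,-0.24,-0.04],"spin": 0},
    {"grip": 255,"translation": [0,-0.36,-0.06],"spin": 0},
    {"grip": 255,"translation": [-0.05,-0.48,-0.06],"spin": 0},
    {"grip": 255,"translation": [-0.1,-0.6,-0.06],"spin": 0},
    {"grip": 255,"translation": [-0.15,-0.72,-0.06],"spin": 0},
    {"grip": 255,"translation": [-0.2,-0.84,-0.06],"spin": 0},
    {"grip": 255,"translation": [-0.2,-0.9,-0.06],"spin": 0}
  ]
}}

```text
clock: 21.05
ee_pos: [0.4467, 0.381, 0.2722]
tcp_rot: [[0.911, 0.412, -0.007], [0.412, -0.911, -0.002], [-0.007, -0.001, -1.0]]
force: [-0.6, 0.7, -0.0]
gripper_width: 0.0001
gripper_force: 0.0
```

```bash
cat > v.py <<'E'
from h import *
cx,cy,yw=.5485+.0013,.062+.0015,.4165
t=[]
for c in("scene","top"):
    im,d=viewer.grab_frame(c); np.savez(c+"1.npz",im=im,d=d); P=cloud(c,d).reshape(-1,3);P=P[~np.isnan(P[:,0])]-[cx,cy,0]
    x=P[:,0]*np.cos(yw)+P[:,1]*np.sin(yw);y=-P[:,0]*np.sin(yw)+P[:,1]*np.cos(yw);z=P[:,2]
    print(c,"lid z",np.median(z[(abs(x)<.05)&(abs(y)<.065)]))
    for n,u,v,h in(("near",-x,y,.066),("far",x,y,.066),("left",y,x,.081),("right",-y,x,.081)):
        k=(abs(v)<.02)&(u>h+.011)&(u<h+.036); print(n,round(float(np.median(z[k])),4),round(float(z[k].max()),4))
    for n in("beaker_rim","bottle","rack"):
        r=viewer.regions_of(c,n); print(n,[(round(q["confidence"],2),np.round(q["bbox"]).tolist()) for q in r[:1]])
    t.append(cv2.resize(im[100:300,220:480],(400,308),interpolation=3))
cv2.imwrite("pics/end.png",np.hstack(t)[:,:,::-1]); st()
E
python3 v.py
```

```text
scene lid z 0.08993293020477355
  return _methods._mean(a, axis=axis, dtype=dtype,
  ret = ret.dtype.type(ret / rcount)
Traceback (most recent call last):
  File "v.py", line 9, in <module>
    k=(abs(v)<.02)&(u>h+.011)&(u<h+.036); print(n,round(float(np.median(z[k])),4),round(float(z[k].max()),4))
                                                                                              ~~~~~~~~^^
ValueError: zero-size array to reduction operation maximum which has no identity
```

```bash
sed -i 's/print(n,round(float(np.median(z\[k\])),4),round(float(z\[k\].max()),4))/print(n,k.sum(),np.round(np.percentile(z[k],[50,97]),4) if k.any() else None)/' v.py; python3 v.py
```

```text
scene lid z 0.08998246705887597
near 0 None
far 149 [0.0018 0.0059]
left 144 [0.0016 0.0528]
right 39 [0.0011 0.0058]
beaker_rim [(0.63, [410.0, 222.0, 441.0, 259.0])]
bottle [(0.61, [271.0, 121.0, 292.0, 154.0])]
rack [(0.72, [300.0, 236.0, 348.0, 281.0])]
top lid z 0.08946010322134024
near 160 [0.0023 0.0524]
far 83 [0.0001 0.0048]
left 139 [0.0003 0.0037]
right 101 [0.0023 0.0054]
beaker_rim [(0.57, [205.0, 248.0, 238.0, 275.0])]
bottle [(0.77, [386.0, 195.0, 413.0, 217.0])]
rack [(0.92, [245.0, 157.0, 286.0, 192.0])]
21.5 [0.4538 0.3766 0.2737] [[0.915, 0.403, 0.0], [0.403, -0.915, -0.001], [-0.0, 0.001, -1.0]] [0.67 0.28 0.17] 0.00029384064127358774
```

View pics/end.png

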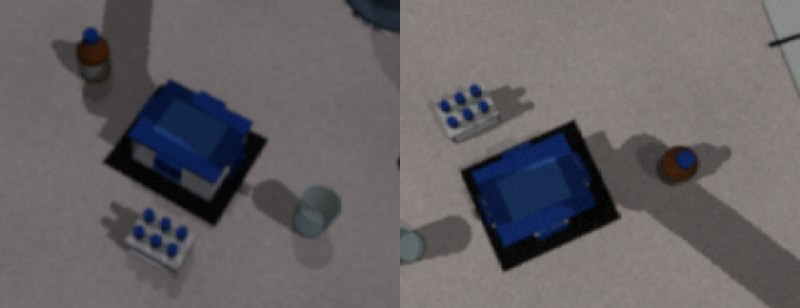

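Both views show the lid home, with its top at about 90 mm. All four flaps hang against the walls: the far one is at about (168,165) in the left view and the near one at about (550,230) in the right. The beaker, bottle and rack have not moved.

```bash
python3 -c "
from plant import workorder
print(workorder.close_job())"
```

```text
the job is handed in; nothing more can be done
None
```

The lid was pressed fully home first, then all four flaps were snapped shut and checked against their stops; the highest force I read was about 14 N. The beaker, bottle and rack stand where they were, and the job was handed in at about 21.5 s.

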